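# Roll the vial carton to the end stop and set it in the empty tray

## Robot

A 6-joint arm with a two-finger parallel gripper is mounted at the origin on the work surface. World frame = base frame: x ahead of the robot, y to its left, z up, the work surface at z = 0. Lengths are in m, angles in rad, forces in N, time in s.
With the tool pointing down it reaches from about 0.35 to 0.875 m from the base axis. Payload 4.2 kg.
Tool frame: the origin (TCP) lies on the centre line of the jaws, within the pads' length; the fingertips stand 19 mm ahead of it and the grasp point (between the pads) is the TCP (arm.tip_reach is the distance from the TCP to the fingertips, in m); z points along the fingers, y is the line along which they close (so a half turn about z gives the same grasp; the last joint's range is limited). The gripper opens to 87 mm and grips with 3 to 60 N. Pads are 19 mm wide; open, the fingers measure 117 mm over their backs; the gripper's body (75 mm by 190 mm) begins 51 mm behind the grasp point.
Start: joints at [0.259, 0.385, 0.008, 0, -1.194, -0.259], TCP at [0.625, 0, 0.242] pointing down, gripper open.
Joint ranges: [-3.14, 3.14], [-1.21, 2.06], [-1.07, 1.41], [-3.16, 2.05], [-2.99, -0.16], [-3.1, 3.1]. Speed limits (rad/s): [2.79, 2.79, 3.14, 3.14, 3.14, 3.14].

## Interface

Orientations are given as a rotation vector (axis times angle).
In Python, from rig import observe, eyes, arm gives the robot as it stands.
- The arm moves only by the tool apply_moves, never from a script. Its argument "rows" is text: rows parted by semicolons, each of 6 numbers parted by spaces: the shift along the tool's x, y, z in mm, then the turn, a rotation vector about the tool's x, y, z in rad. A call has 1 to 20 rows; each row shifts and turns the commanded pose from where the row before left it, along the tool's axes as they then stand; what a row does not reach is not made up. A row lasts 1/8 s, in which the tool goes at most 62.5 mm and 10.7 degrees, less where a joint would pass 70% of its speed; a pose out of reach is approached as far as the arm can. A call is refused whole if a number of a shift passes 62.5 or a number of a turn 0.188, either way. A call with a gripper value outside its range is refused whole. "jaw" is the opening, from 0 (shut) to 1 (fully open), set as the call begins (left out, the last holds). The fingers move at their own pace and stop on an object; "newtons" is the grip in N (left out, the last holds). Time passes only in rows, so rows that do not move let the fingers close. It gives the time, the measured TCP pose, the force, the opening and the grip force at its end, in the units of the state.
- observe(): the state, without advancing time (a new reading comes with each control period).
- eyes.grab_frame(name): name is "scene" or "side" or "wrist"; returns the picture (384x512x3 uint8, red, green, blue); there is no depth.
- eyes.calibration(name): a dict with "vfov" (degrees; the focal length in pixels is half the picture's height over the tangent of half this angle, whatever the lens; pixels are square), "cx", "cy" (the principal point, pixels), "pose" (4x4, takes a point from camera to world coordinates). Camera axes: x right, y up, looking along -z (the intrinsics and any distortion apply to the point x, -y, -z); pixel columns grow to the right and rows downward; lengths in m; the calibration is good to about 2 mm. A picture is of the moment at which its call begins: read the wrist's pose just before it. calibration takes no time and is no camera call; for the wrist camera it gives the pose at the moment of the call.
- arm.close_job(): hands the job in; it is judged then, once.
Trained networks look in the newest picture that a camera, given by its name, has taken for a name from the list of things; names that differ only in an ending like _2 or _b are one class to them, and where a whole thing is asked for, a point or a joint stands for the part that bears it (a point fixed in the world has none). Each returns a list of dicts, best first, with "score" (0 to 1); they miss things now and then, are a little off and sometimes report something else, mostly with a low value. They report only what shows in the picture. A call takes as long as a camera call.
- eyes.trace(label, camera): "pixels" (384x512 bool, what is visible of it) and "location" ([row, column] in pixels, amid what is visible of it).
The state is a dict: "t": time; "joint_positions": joint angles; "joint_vel": joint speeds; "joint_efforts": joint torques, N m; "eef_pos": TCP position; "tool_rot": TCP orientation; "force": force on the tool from outside, world axes, zero at the start; "ft_torque": the same for the moment, N m; "opening": opening from 0.0 (shut) to 1.0 (fully open); "grasp_force": force on a finger pad.
Only numpy, scipy, OpenCV 4.12 (cv2) and the standard library are available. Lean on these libraries where they do the work, as an engineer would, in place of code of your own. Each camera call takes 0.05 s, during which the arm holds its last target. There are 200 camera calls.

## Task

Roll the carton on the roller track along the rollers, without lifting it, until it rests against the upright stop plate at the track's end. Then lift it off and set it down, upright, flat inside the empty white tray (not the one with the jars); lower it in rather than dropping it, let go, and leave the other carton on the bench where it is.

Things in the scene. Friction and masses are not known exactly. Their poses are not given: they have to be found in the camera images.
- carton_mid (a point): Centre (half-way up) of the brown closed cardboard carton that stands on the roller track: 60 mm wide (its x, across the track), 110 mm long (its y, along the track), 80 mm high; about 0.25 to 0.5 kg. z is up. It rolls freely (well under 1 N moves it) and stays where it is left. Grip it across its 60 mm width.
- track: Fixed level track of 16 free grey rollers, 400 mm (y) x 80 mm (x). Origin: underside centre, on the bench; travel is to its +y. Heights above bench: roller tops 60 mm, side rails 66 mm, stop plate 90 mm. Rail inner faces x = +-36 mm guide the carton (6 mm play a side). Stop face at y = +190 mm: a carton against it has its centre at y = +135 mm, 100 mm above the bench. The -y end is open.
- tray: The empty one of two equal fixed white trays beyond the track's stop end (the other holds three dark jars, tops 66 mm above the bench). Outside 128 (its x) x 178 mm (its y), inside 120 x 170; rim 18 mm, floor 4 mm above the bench. Origin: underside centre, on the bench. The carton fits with its length along the tray's y; its centre is then 44 mm above the bench.
- spare_carton_mid (a point): Centre (half-way up) of an identical carton that stands on the bench itself, on the robot's side of the track; 60 x 110 x 80 mm. Not to be moved.

How it is judged:
By the outcome, as a careful person would: the job done as asked, in the order asked, and still so for the second after the job is handed in, with the robot touching nothing.
It also fails if it takes over 58 s, if anything falls off the work surface, if the arm or the gripper's body presses on something with over 40 N, if the wrist force passes 120 N, or if a joint passes its speed limit or range.

## Working session

There is one attempt and no reset: what is moved stays moved. The work goes in short steps, Python scripts to look and compute and a tool call to move; the robot and the scene stay as the last step left them, time stands still between calls to the robot, and variables do not carry over. Pictures are saved under pics/ and viewed, at most 10 in all, crops included, and the job is handed in when it is done.

Besides the shell and the picture viewer there is one more tool, called after "Call:" as a command line: name --argument value ..., lists and objects as JSON in quotes. apply_moves: Moves the arm, as the interface text tells. Its arguments: {"type":"object","properties":{"rows":{"type":"string"},"jaw":{"type":"number"},"newtons":{"type":"number"}},"required":["rows"]}

```bash
mkdir -p pics
cat > h.py <<'E'
import numpy as np, cv2
from rig import observe, eyes, arm
def ray(c,uv):
    f=192/np.tan(np.radians(c['vfov']/2)); P=np.array(c['pose'])
    d=P[:3,:3]@np.array([(uv[0]-c['cx'])/f,-(uv[1]-c['cy'])/f,-1]); return P[:3,3],d
def onz(c,uv,z):
    o,d=ray(c,uv); return o+d*(z-o[2])/d[2]
def proj(c,p):
    f=192/np.tan(np.radians(c['vfov']/2)); P=np.array(c['pose'])
    q=P[:3,:3].T@(np.array(p)-P[:3,3]); return np.array([c['cx']+f*q[0]/-q[2],c['cy']-f*q[1]/-q[2]])
E
python3 - <<'E'
from h import *
ims=[]
for n in ['scene','side']:
    im=eyes.grab_frame(n); c=eyes.calibration(n); print(n,c)
    im=im[:,:,::-1].copy()
    for l,col in [('carton_mid',(0,0,255)),('track',(0,255,0)),('tray',(255,0,0)),('spare_carton_mid',(255,0,255))]:
        for i,r in enumerate(eyes.trace(l,n)[:3]):
            m=r['pixels'].astype(np.uint8)
            print(l,round(r['score'],2),np.round(r['location']),m.sum())
            if r['score']>.4: 
                cs,_=cv2.findContours(m,0,2); cv2.drawContours(im,cs,-1,col,1)
    cv2.imwrite(f'pics/{n}1.png',im)
o=observe(); print(o['eef_pos'],o['tool_rot'])
E
```

```text
scene {'vfov': 49.0512323341324, 'cx': 259.88751996871935, 'cy': 196.56261379602898, 'pose': array([[-0.01488912, -0.57425352,  0.81854213,  1.20932525],
       [ 0.9998881 , -0.00736562,  0.01302036,  0.00506709],
       [-0.00144791,  0.8186444 ,  0.57429893,  0.57789793],
       [ 0.        ,  0.        ,  0.        ,  1.        ]])}
track 0.92 [232. 238.] 7560
tray 0.86 [264. 406.] 5270
spare_carton_mid 0.87 [181. 138.] 1872
side {'vfov': 51.87561706371746, 'cx': 256.4791346667803, 'cy': 188.8617835218288, 'pose': array([[-0.93411232,  0.16284636, -0.3176716 ,  0.26400787],
       [-0.35622982, -0.48285991,  0.79996664,  0.64870875],
       [-0.02311922,  0.86042278,  0.50905612,  0.48483385],
       [ 0.        ,  0.        ,  0.        ,  1.        ]])}
carton_mid 0.57 [149. 262.] 1915
carton_mid 0.22 [297. 145.] 7132
track 0.86 [200. 238.] 3959
tray 0.73 [296. 145.] 7093
spare_carton_mid 0.79 [154. 342.] 1410
spare_carton_mid 0.61 [151. 263.] 1891
[6.24948102e-01 3.16940831e-05 2.41501512e-01] [ 2.22144222e+00 -2.22133126e+00 -1.27619902e-04]
```

View pics/scene1.png

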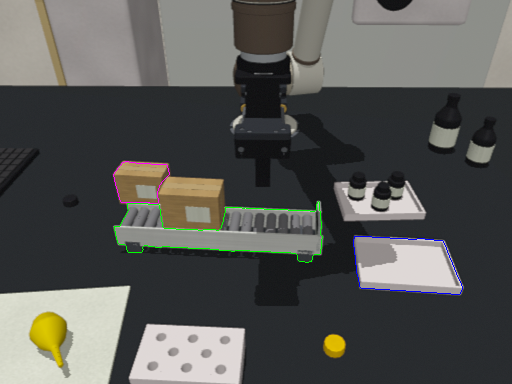

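View pics/side1.png

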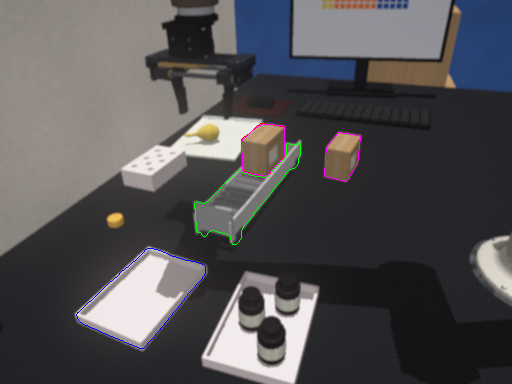

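The scene camera faces the robot, with +y to the right. The carton is on the track at about (193,203), and the stop is at the right end at about (319,215). The empty tray is at (406,264), the jar tray at (378,200), and the spare carton at (142,183). Next I fit box silhouettes in both views.

```bash
cat > fit.py <<'E'
from h import *
from scipy.optimize import minimize
def box(w,l,z0,z1,y0=None):
    ys=(-l/2,l/2) if y0 is None else (y0,l)
    return [(sx*w/2,y,z) for sx in(-1,1) for y in ys for z in(z0,z1)]
def sil(c,pts,p):
    R=np.array([[np.cos(p[2]),-np.sin(p[2])],[np.sin(p[2]),np.cos(p[2])]])
    m=np.zeros((384*4,512*4),np.uint8)
    for b in pts:
        uv=np.array([proj(c,[*(R@np.array(q[:2])+p[:2]),q[2]]) for q in b])
        cv2.fillConvexPoly(m,np.round(cv2.convexHull(uv.astype(np.float32))*4+1.5).astype(np.int32),1)
    return m.astype(bool)
def fit(views,pts,p0):
    V=[(c,*[np.kron(a,np.ones((4,4)))>0 for a in (m,ign)]) for c,m,ign in views]
    def cost(p):
        r=0
        for c,m,ig in V:
            s=sil(c,pts,p)&~ig; mm=m&~ig; r+=1-(s&mm).sum()/(s|mm).sum()
        return r
    p0=np.array(p0)
    for k in (1,.4):
        s=np.vstack([p0]+[p0+k*np.array(d) for d in ([.02,0,0],[0,.02,0],[0,0,.15])])
        r=minimize(cost,p0,method='Nelder-Mead',options=dict(initial_simplex=s,xatol=2e-4,fatol=1e-4)); p0=r.x
    return r.x,r.fun
E
python3 - <<'E'
from fit import *
C={};M={};Z=np.zeros((384,512),bool)
for n in ['scene','side']:
    im=eyes.grab_frame(n); C[n]=eyes.calibration(n)
    i=im.astype(int); M[n,'brown']=(i[:,:,0]-i[:,:,2]>35)&(i[:,:,0]>60)
    for l in ['track','tray','spare_carton_mid']:
        M[n,l]=eyes.trace(l,n)[0]['pixels']
s,d='scene','side'
# main carton: largest connected brown piece near its seen position
def comp(m,x,y):
    _,L=cv2.connectedComponents(cv2.morphologyEx((m&1).astype(np.uint8),cv2.MORPH_OPEN,np.ones((3,3)))); 
    r=np.zeros(m.shape,np.uint8); cs,_=cv2.findContours((L==L[y,x]).astype(np.uint8),0,2); cv2.drawContours(r,cs,-1,1,-1); return r>0
mc=eyes.trace('carton_mid',d)[0]['pixels']
W=M[s,'brown'].copy(); W[:,:161]=0
cs_=comp(W,175,205)
print(cs_.sum())
def init(l,z): return onz(C[s],np.argwhere(M[s,l]).mean(0)[::-1],z)
one=lambda l:[(C[n],M[n,l],Z) for n in (s,d)]
i=init('tray',.01); 
for v in (one('tray'),one('tray')[:1],one('tray')[1:]): print('tray',fit(v,[box(.128,.178,0,.018)],[i[0],i[1],0]))
T=[box(.08,.4,.012,.066),box(.08,.2,.012,.09,.19)]
dil=lambda m:cv2.dilate(m.astype(np.uint8),np.ones((5,5)))>0
vt=[(C[s],M[s,'track'],dil(cs_)),(C[d],M[d,'track'],dil(mc))]
i=init('track',.04)
for v in (vt,vt[:1],vt[1:]):print('track',fit(v,T,[i[0],i[1],0]))
i=onz(C[s],np.argwhere(cs_).mean(0)[::-1],.1)
for v in ([(C[s],cs_,Z)],[(C[d],mc,Z)],[(C[s],cs_,Z),(C[d],mc,Z)]):
    print('carton',fit(v,[box(.06,.11,.06,.14)],[i[0],i[1],0]))
b=cs_|M[s,'track']
i=init('spare_carton_mid',.04)
print('spare',fit([(C[s],M[s,'spare_carton_mid'],dil(b)),(C[d],M[d,'spare_carton_mid'],Z)],[box(.06,.11,0,.08)],[i[0],i[1],0]))
E
```

```text
Traceback (most recent call last):
IndexError: list index out of range
```

```bash
cat > m.py <<'E'
from fit import *
C={};M={};Z=np.zeros((384,512),bool)
def tr(l,n):
    for k in range(4):
        r=eyes.trace(l,n)
        if r: return r[0]['pixels']
        eyes.grab_frame(n)
    print('miss',l,n); return None
for n in ['scene','side']:
    im=eyes.grab_frame(n); C[n]=eyes.calibration(n)
    i=im.astype(int); M[n,'brown']=(i[:,:,0]-i[:,:,2]>35)&(i[:,:,0]>60)
    for l in ['track','tray','spare_carton_mid']:
        M[n,l]=tr(l,n)
s,d='scene','side'
def comp(m,x,y):
    _,L=cv2.connectedComponents(cv2.morphologyEx((m&1).astype(np.uint8),cv2.MORPH_OPEN,np.ones((3,3)))); 
    r=np.zeros(m.shape,np.uint8); cs,_=cv2.findContours((L==L[y,x]).astype(np.uint8),0,2); cv2.drawContours(r,cs,-1,1,-1); return r>0
mc=comp(M[d,'brown'],265,152)
W=M[s,'brown'].copy(); W[:,:161]=0
cs_=comp(W,175,205)
print(cs_.sum(),mc.sum())
def init(l,z): return onz(C[s],np.argwhere(M[s,l]).mean(0)[::-1],z)
one=lambda l:[(C[n],M[n,l],Z) for n in (s,d) if M[n,l] is not None]
i=init('tray',.01); 
for v in (one('tray'),one('tray')[:1]): print('tray',fit(v,[box(.128,.178,0,.018)],[i[0],i[1],0]))
T=[box(.08,.4,.012,.066),box(.08,.2,.012,.09,.19)]
dil=lambda m:cv2.dilate(m.astype(np.uint8),np.ones((5,5)))>0
vt=[(C[s],M[s,'track'],dil(cs_)),(C[d],M[d,'track'],dil(mc))]
vt=[v for v in vt if v[1] is not None]
i=init('track',.04)
for v in (vt,vt[:1]):print('track',fit(v,T,[i[0],i[1],0]))
i=onz(C[s],np.argwhere(cs_).mean(0)[::-1],.1)
for v in ([(C[s],cs_,Z)],[(C[d],mc,Z)],[(C[s],cs_,Z),(C[d],mc,Z)]):
    print('carton',fit(v,[box(.06,.11,.06,.14)],[i[0],i[1],0]))
b=cs_|M[s,'track']
if M[s,'spare_carton_mid'] is not None and M[d,'spare_carton_mid'] is not None:
    i=init('spare_carton_mid',.04)
    print('spare',fit([(C[s],M[s,'spare_carton_mid'],dil(b)),(C[d],M[d,'spare_carton_mid'],Z)],[box(.06,.11,0,.08)],[i[0],i[1],0]))
E
python3 m.py
```

```text
3265 1567
tray (array([ 0.61657956,  0.27122538, -0.07621882]), np.float64(0.03908319091464707))
tray (array([ 0.61624096,  0.27083917, -0.07237536]), np.float64(0.01599631671526558))
track (array([ 0.55549821, -0.08710499, -0.05811565]), np.float64(0.2392379079889))
track (array([ 0.55093618, -0.08671295, -0.05622354]), np.float64(0.0882761450803371))
carton (array([ 0.55062037, -0.13522284, -0.04580745]), np.float64(0.07043095078049144))
carton (array([ 0.55537903, -0.13440333, -0.01796882]), np.float64(0.1578431703773776))
carton (array([ 0.5540638 , -0.1342767 , -0.03589358]), np.float64(0.25789830607230535))
spare (array([ 0.39329386, -0.27825761, -0.09377235]), np.float64(0.05162442118539057))
```

Track centre is (0.553, -0.087) with yaw about -0.056, and the carton is at (0.552, -0.134). The tray is at (0.616, 0.271) with yaw -0.075, and the spare carton is well clear. I'll push the carton from behind with closed fingers so it can't be lifted.

Call:
apply_moves --rows "45 15 0 0 0 0;45 15 0 0 0 0;45 15 0 0 0 0;45 15 0 0 0 0;45 16 0 0 0 0;5 0 0 0 0 0.056;0 0 0 0 0 0;0 0 0 0 0 0" --jaw 0

```text
t: 2.35
eef_pos: [0.5491, -0.2296, 0.2415]
tool_rot: [-2.16, 2.281, 0.0]
force: [0.3, 0.2, -0.0]
opening: 0.173
grasp_force: 0.0
```

Run:
```python
from h import *
o=observe(); print(o['t'],o['eef_pos'],o['tool_rot'],o['opening'])
im=eyes.grab_frame('wrist')[:,:,::-1]; cv2.imwrite('pics/w1.png',im)
c=eyes.calibration('wrist');print(c)
for p in [(.552,-.189,.14),(.52,-.189,.14),(.58,-.189,.14),(.552,-.079,.14)]: print(p,proj(c,p))
```

```text
2.35 [ 0.54914755 -0.22955117  0.2415402 ] [-2.15988258e+00  2.28125708e+00  3.25004829e-05] 0.17302422078978064
{'vfov': 63.76311564719146, 'cx': 254.38782584932864, 'cy': 188.6418984724661, 'pose': array([[-9.98539085e-01, -5.14614696e-02, -1.64746255e-02,
         5.44728320e-01],
       [ 5.40256108e-02, -9.56284137e-01, -2.87405433e-01,
        -3.07603434e-01],
       [-9.64117059e-04, -2.87875610e-01,  9.57667324e-01,
         3.83565798e-01],
       [ 0.00000000e+00,  0.00000000e+00,  0.00000000e+00,
         1.00000000e+00]])}
(0.552, -0.189, 0.14) [253.6738807  239.04924277]
(0.52, -0.189, 0.14) [290.62306867 237.24448158]
(0.58, -0.189, 0.14) [221.46262166 240.62258264]
(0.552, -0.079, 0.14) [259.88303668 342.2905719 ]
```

View pics/w1.png

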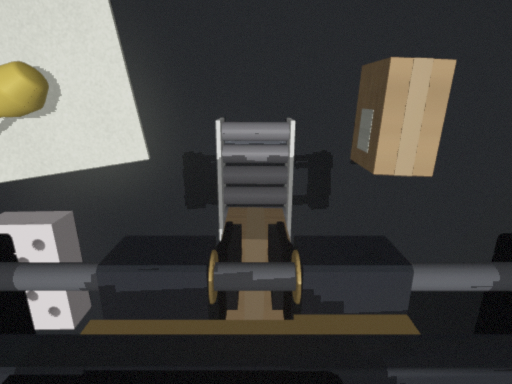

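The wrist view shows the carton's rear face where predicted, with its bottom edge at row 207 against 209 expected. It is centred at column ~255, so the position is confirmed. Now I descend behind it.

Call:
apply_moves --rows "0 0 45 0 0 0;0 0 45 0 0 0;0 0 40 0 0 0;0 0 0 0 0 0;-12 0 0 0 0 0;-8 0 0 0 0 0;-8 0 0 0 0 0;-10 0 0 0 0 0;-12 0 0 0 0 0;-12 0 0 0 0 0;-12 0 0 0 0 0;-12 0 0 0 0 0;-12 0 0 0 0 0;-12 0 0 0 0 0;-12 0 0 0 0 0;-12 0 0 0 0 0;-12 0 0 0 0 0;-10 0 0 0 0 0;-8 0 0 0 0 0;-6 0 0 0 0 0"

```text
t: 4.9
eef_pos: [0.5585, -0.0597, 0.1115]
tool_rot: [2.158, -2.283, -0.0]
force: [0.3, -1.1, -0.6]
opening: 0.001
grasp_force: 0.1
```

Run:
```python
from h import *
o=observe(); print(o['t'],o['eef_pos'],o['force'],o['opening'])
im=eyes.grab_frame('scene')[:,:,::-1]; cv2.imwrite('pics/s2.png',cv2.resize(im[130:300,90:480],None,fx=2,fy=2))
```

```text
4.9 [ 0.55846897 -0.05974993  0.11154703] [ 0.32762255 -1.07221794 -0.59047411] 0.0011177481849741276
```

View pics/s2.png

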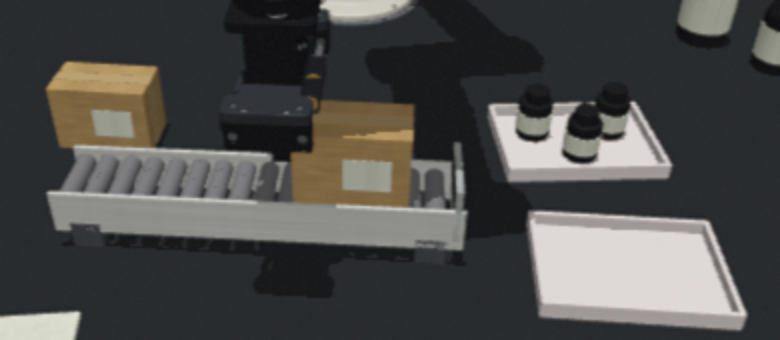

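The carton (crop right edge ~415) is still about 43 mm from the stop (~458), which matches the prediction. I keep pushing, slowing down at the end.

Call:
apply_moves --rows "-6 0 0 0 0 0;-8 0 0 0 0 0;-8 0 0 0 0 0;-6 0 0 0 0 0;-4 0 0 0 0 0;-3 0 0 0 0 0;-2 0 0 0 0 0;-2 0 0 0 0 0;-1 0 0 0 0 0;0 0 0 0 0 0"

```text
t: 6.2
eef_pos: [0.5607, -0.0202, 0.1115]
tool_rot: [-2.158, 2.283, 0.0]
force: [-0.3, -0.9, 0.6]
opening: 0.005
grasp_force: 0.0
```

Call:
apply_moves --rows "-1 0 0 0 0 0;-1 0 0 0 0 0;-1 0 0 0 0 0;-1 0 0 0 0 0;0 0 0 0 0 0"

```text
t: 6.82
eef_pos: [0.5612, -0.017, 0.1117]
tool_rot: [2.158, -2.283, 0.001]
force: [0.9, -4.2, 0.8]
opening: 0.004
grasp_force: 2.4
```

Call:
apply_moves --rows "-1 0 0 0 0 0;0 0 0 0 0 0;0 0 0 0 0 0"

```text
t: 7.2
eef_pos: [0.5615, -0.0167, 0.1119]
tool_rot: [2.158, -2.283, 0.003]
force: [2.6, -8.1, 0.8]
opening: 0.002
grasp_force: 4.0
```

Run:
```python
from h import *
o=observe(); print(o['t'],o['eef_pos'],o['force'],o['opening'])
im=eyes.grab_frame('scene')[:,:,::-1]; cv2.imwrite('pics/s3.png',cv2.resize(im[160:260,200:340],None,fx=5,fy=5))
```

```text
7.2 [ 0.56148885 -0.01673061  0.11194034] [ 2.64555319 -8.13712822  0.79642603] 0.002417032945289227
```

View pics/s3.png

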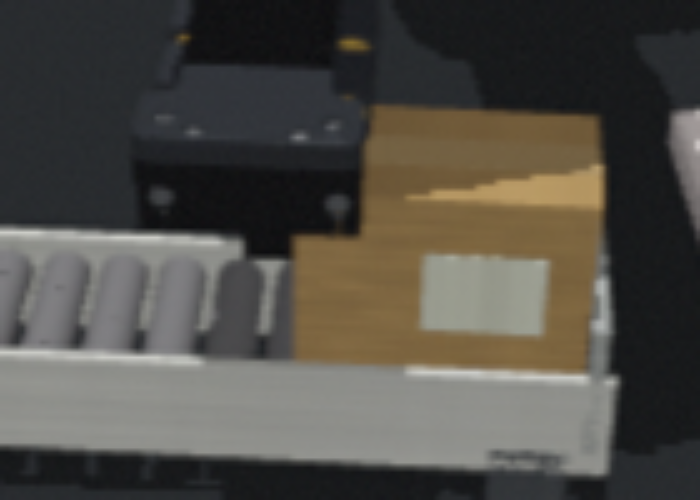

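The carton now sits against the stop: its right edge touches the plate and the contact force has risen to 8 N. Next I back off, rise and open the jaws, then re-measure it.

Call:
apply_moves --rows "4 0 0 0 0 0;2 0 -10 0 0 0;0 0 -40 0 0 0;0 0 -50 0 0 0;0 0 0 0 0 0;0 0 0 0 0 0" --jaw 1

```text
t: 8.0
eef_pos: [0.5603, -0.0209, 0.2118]
tool_rot: [-2.158, 2.282, 0.001]
force: [-0.2, -0.5, -1.0]
opening: 0.604
grasp_force: 0.0
```

Run:
```python
from fit import *
o=observe(); print(o['t'],o['eef_pos'],o['opening'])
C=eyes.calibration('side'); im=eyes.grab_frame('side').astype(int)
br=(im[:,:,0]-im[:,:,2]>35)&(im[:,:,0]>60)
c=[proj(C,(.563,.048,z)) for z in (.06,.1,.14)]; print(c)
for n in ('scene','side','wrist'):
    C=eyes.calibration(n); im=eyes.grab_frame(n); i=im.astype(int)
    br=((i[:,:,0]-i[:,:,2]>35)&(i[:,:,0]>60)).astype(np.uint8)
    im=im[:,:,::-1].copy()
    uv=proj(C,(.563,.048,.14)); u,v=uv.astype(int); print(n,uv)
    s=sil(C,[box(.06,.11,.06,.14)],[.563,.048,-.056]).astype(np.uint8)
    cs,_=cv2.findContours(cv2.resize(s,(512,384),interpolation=0),0,2); cv2.drawContours(im,cs,-1,(0,0,255),1)
    globals()[n]=im
def crop(im,u,v,h=75,w=100): return cv2.resize(im[max(0,v-h):v+h,max(0,u-w):u+w],(400,300),interpolation=2)
cv2.imwrite('pics/c4.png',np.vstack([np.hstack([crop(scene,290,200),crop(side,225,190)]),np.hstack([cv2.resize(wrist,(400,300)),np.zeros((300,400,3),np.uint8)])]))
```

```text
8.0 [ 0.56027362 -0.0209323   0.21180077] 0.6039805773340731
[array([228.81976745, 202.21722499]), array([227.61647672, 184.95841947]), array([226.34794104, 166.76380521])]
scene [288.58191665 189.89654127]
side [226.34794104 166.76380521]
wrist [255.111818   289.50792955]
```

View pics/c4.png

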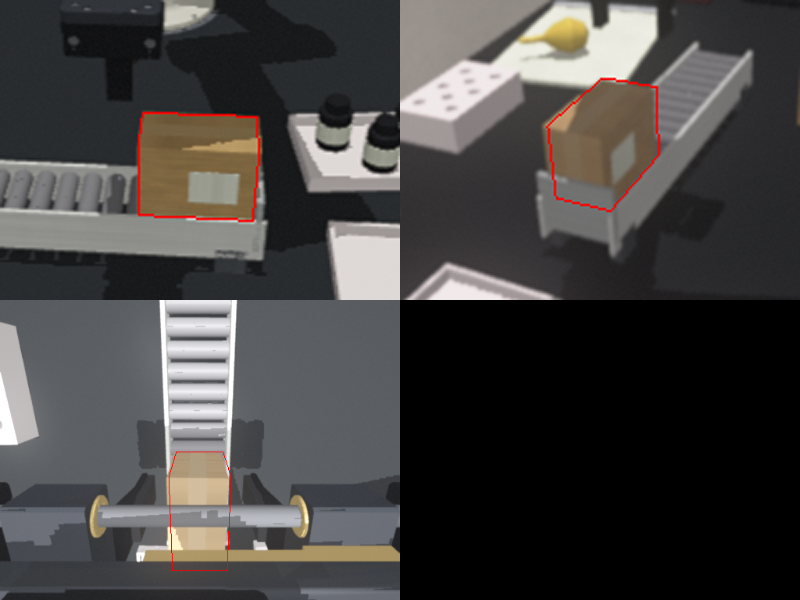

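The predicted box (0.563, 0.048, yaw -0.056) overlays the carton in all three views. I'll move over it, descend and grip.

Call:
apply_moves --rows "-23 0 0 0 0 0;-23 0 0 0 0 0;-23 1 0 0 0 0;0 0 0 0 0 0;0 0 30 0 0 0;0 0 35 0 0 0;0 0 30 0 0 0;0 0 17 0 0 0;0 0 0 0 0 0" --jaw 1

```text
t: 9.32
eef_pos: [0.5623, 0.0466, 0.0977]
tool_rot: [2.154, -2.281, -0.003]
force: [0.0, -0.7, -0.3]
opening: 0.999
grasp_force: 0.0
```

Call:
apply_moves --rows "0 0 0 0 0 0;0 0 0 0 0 0;0 0 0 0 0 0;0 0 0 0 0 0;0 0 0 0 0 0;0 0 0 0 0 0;0 0 0 0 0 0;0 0 0 0 0 0" --jaw 0 --newtons 25

```text
t: 10.32
eef_pos: [0.5646, 0.0479, 0.1004]
tool_rot: [-2.157, 2.281, -0.002]
force: [2.5, -0.3, 6.1]
opening: 0.688
grasp_force: 25.0
```

The grip holds at 60 mm opening and 25 N. Now lift and carry.

Call:
apply_moves --rows "0 0 -5 0 0 0;0 0 -15 0 0 0;0 0 -25 0 0 0;0 0 -30 0 0 0;0 0 -25 0 0 0;0 0 -10 0 0 0;-10 -2 0 0 0 0;-25 -4 0 0 0 0;-30 -5 0 0 0 0;-34 -6 0 0 0 0;-34 -6 0 0 0 0;-30 -6 0 0 0 0;-30 -5 0 0 0 0;-22 -4 0 0 0 0;-10 -2 0 0 0 0.019;0 0 0 0 0 0;0 0 0 0 0 0"

```text
t: 12.45
eef_pos: [0.6158, 0.2692, 0.2095]
tool_rot: [2.135, -2.304, -0.0]
force: [-0.4, -0.5, -4.6]
opening: 0.685
grasp_force: 25.0
```

Run:
```python
from fit import *
o=observe(); print(o['t'],o['eef_pos'],o['tool_rot'],o['force'],o['opening'],o['grasp_force'])
for n in ('scene','side'):
    C=eyes.calibration(n); im=eyes.grab_frame(n)
    im=im[:,:,::-1].copy()
    p=o['eef_pos']
    for b,q in ((box(.06,.11,p[2]-.04,p[2]+.04),[p[0],p[1],-.075]),(box(.128,.178,0,.018),[.6165,.271,-.075]),(box(.12,.17,.004,.004),[.6165,.271,-.075])):
        s=sil(C,[b],q).astype(np.uint8)
        cs,_=cv2.findContours(cv2.resize(s,(512,384),interpolation=0),0,2); cv2.drawContours(im,cs,-1,(0,0,255),1)
    globals()[n]=im
cv2.imwrite('pics/c5.png',np.hstack([cv2.resize(scene[90:330,272:512],(400,400)),cv2.resize(side[130:370,50:290],(400,400))]))
```

```text
12.45 [0.61584628 0.26919366 0.20952158] [ 2.13510343e+00 -2.30350995e+00 -1.30911004e-04] [-0.41513733 -0.50291711 -4.63568265] 0.6846432427705065 24.992965026176535
```

View pics/c5.png

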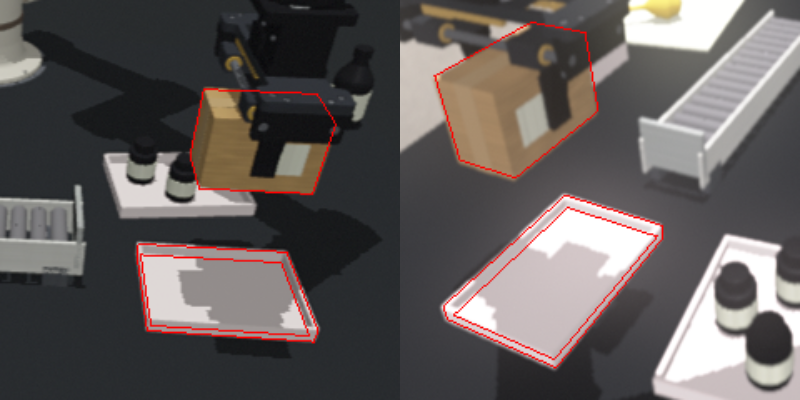

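The carton is upright at the predicted pose, and the tray outline fits in both views. The body will clear the jars (95 mm against 66 mm). Now lower it.

Call:
apply_moves --rows "0 -1 15 0 0 0;-2 0 30 0 0 0;0 0 35 0 0 0;0 0 35 0 0 0;0 0 25 0 0 0;0 0 12 0 0 0;0 0 5 0 0 0;0 0 3 0 0 0;0 0 2 0 0 0;0 0 1 0 0 0;0 0 0 0 0 0;0 0 0 0 0 0"

```text
t: 14.05
eef_pos: [0.6173, 0.2721, 0.0468]
tool_rot: [-2.136, 2.303, -0.0]
force: [-0.6, -0.4, -4.0]
opening: 0.691
grasp_force: 25.0
```

Call:
apply_moves --rows "0 0 1 0 0 0;0 0 0.7 0 0 0;0 0 0.5 0 0 0;0 0 0 0 0 0;0 0 0 0 0 0"

```text
t: 14.68
eef_pos: [0.6172, 0.2719, 0.0445]
tool_rot: [2.137, -2.303, 0.0]
force: [0.6, -0.5, -3.0]
opening: 0.689
grasp_force: 25.0
```

Call:
apply_moves --rows "0 0 0.5 0 0 0;0 0 0.5 0 0 0;0 0 0 0 0 0;0 0 0 0 0 0"

```text
t: 15.18
eef_pos: [0.6172, 0.2719, 0.0445]
tool_rot: [-2.137, 2.303, -0.0]
force: [-3.0, -1.7, 5.2]
opening: 0.687
grasp_force: 25.0
```

Touchdown: the TCP has stopped at 44.5 mm and the vertical force has turned to +5 N. I'll release and retreat.

Call:
apply_moves --rows "0 0 0 0 0 0;0 0 0 0 0 0;0 0 0 0 0 0;0 0 0 0 0 0;0 0 0 0 0 0;0 0 -10 0 0 0;0 0 -25 0 0 0;0 0 -40 0 0 0;0 0 -40 0 0 0;0 0 -30 0 0 0;40 0 0 0 0 0;50 0 0 0 0 0;50 0 0 0 0 0;0 0 0 0 0 0;0 0 0 0 0 0" --jaw 0.95

```text
t: 17.05
eef_pos: [0.6071, 0.1325, 0.1892]
tool_rot: [-2.135, 2.302, -0.001]
force: [-0.3, 0.2, 1.0]
opening: 0.952
grasp_force: 0.0
```

Run:
```python
from fit import *
o=observe(); print(o['t'],o['eef_pos'],o['opening'],o['force'])
for n in ('scene','side'):
    C=eyes.calibration(n); im=eyes.grab_frame(n)[:,:,::-1].copy()
    for b,q in ((box(.06,.11,.004,.084),[.617,.272,-.075]),(box(.06,.11,0,.08),[.3933,-.2783,-.094])):
        s=sil(C,[b],q).astype(np.uint8)
        cs,_=cv2.findContours(cv2.resize(s,(512,384),interpolation=0),0,2); cv2.drawContours(im,cs,-1,(0,0,255),1)
    globals()[n]=im
cv2.imwrite('pics/c6.png',np.hstack([cv2.resize(scene,(400,300)),cv2.resize(side,(400,300))]))
```

```text
17.05 [0.60708635 0.13249718 0.1891883 ] 0.9524635487008096 [-0.26176114  0.16435608  1.02630685]
```

View pics/c6.png

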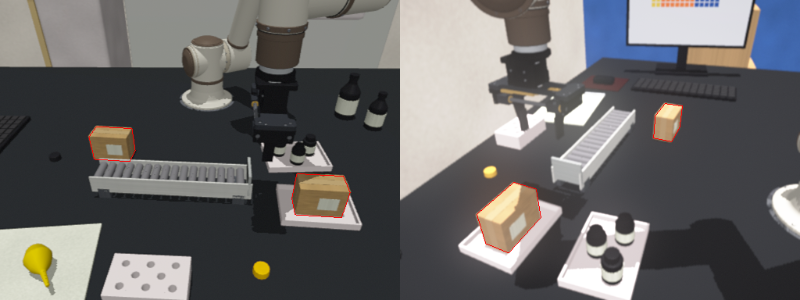

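The carton stands flat and upright in the empty tray, matching its outline. The spare carton hasn't moved and the gripper is clear.

```bash
python3 -c "
from rig import arm
print(arm.close_job())"
```

```text
the job is handed in; nothing more can be done
None
```

The carton was rolled against the stop plate, lifted off and lowered upright into the empty tray, then released; the other carton was not moved, and the job is handed in at about 17 s.

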